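# Fold out the crank of a pickle press and wind it snug

## Task

The pickle press on the worktop is filled with garlic bulbs. Fold its red crank grip all the way up, then wind the crank clockwise (seen from above) until you feel the plate press firmly on the bulbs, without cranking it down so hard that it bruises them. Leave the grip standing up and let go; do not disturb the things around it.

Things in the scene. Friction and masses are not known exactly. Their poses are not given: they have to be found in the camera images.
- lid_center (a point): Centre of the top of the white lid of the pickle press, on the vertical crank axis. The press, a clear round tub 144 mm across with a lid 152 mm across, 134 mm high to the lid's top, is fixed to the worktop. From the lid a column 14 mm thick (on a low boss) carries the dark crank arm, 13 mm wide, its top 24 mm above the lid, reaching 49 mm from the axis.
- fold_hinge (a point): Middle of the hinge pin near the outer end of the crank arm: 42 mm from the crank axis, 35 mm above the lid's top. The folding grip turns about it on a level pin square to the arm.
- grip_center (a point): Centre of the red round crank grip (19 mm thick, 46 mm long, spinning freely on its spindle), 34 mm from the hinge pin. Folded, it lies level above the arm, from the hinge inward over the crank axis, 35 mm above the lid's top; unfolded it stands upright, its centre 69 mm above the lid's top. Swinging it up takes 1.5 to 2 N at its centre; it stays where it is left.
- grip_fold (a joint): Fold angle of the grip in rad: 0 folded flat, 1.57 standing upright at its stop.
- winder (a joint): Crank angle in rad, 0 at the start, growing clockwise seen from above. Free turning takes an even push of 5 to 6.5 N at the grip; let go, it stays. Once the plate meets the bulbs the push rises by 4 to 6 N per rad. Pressed firmly is a rise of 2 to 6 N; over about 8 N bruises the bulbs, under about 1 N leaves them loose.
- plunger: Steel screw inside the tub, with the sprung white pressing plate (10 N per mm) under it; origin on the axis, 116 mm above the worktop at the start. It goes down 5 mm per rad of the crank. Where the bulbs begin is not known, as the drainer under them stands at differing heights: the plate meets them after 1.8 to 5.8 rad.
- oil_bottle: Slim sauce bottle with a yellow cap, 48 mm across, 183 mm high, origin at its underside; a bystander.
- spice_jar: Spice jar with a yellow cap, 45 mm across, 100 mm high, origin at its underside; a bystander.
- salt_bowl: Small white bowl, 114 mm across, 51 mm high, origin at its underside; a bystander.
- spare_garlic: Garlic bulb lying on the worktop, 56 mm, origin at its underside; a bystander.
- teaspoon: Steel teaspoon, 130 mm long, origin at its underside; a bystander.
Things that resemble listed ones, but are neither listed nor needed, are in the scene too. Of the things that look like the part that bears lid_center, the smaller one is meant.

How it is judged:
On the way, in this order (a step that is already met when the one before it is completed fails the run):
1. the grip is folded up before the crank has been wound (value of joint grip_fold above 1.35 rad and value of joint winder below 0.6 rad), for 0.1 s.
2. the crank is wound until the plate presses on the bulbs with at least 8 N, the grip still up (contact force between plunger and anything else above 8 N and value of joint grip_fold above 1.2 rad), for 0.2 s.
At the end, for the whole second after the job is handed in: The plate presses on the bulbs with 8 to 70 N, the crank is at rest and its grip stands up (fold angle over 1.2 rad) (all of step 2 and contact force between plunger and anything else below 70 N and velocity of joint winder between -0.1 and 0.1 rad/s); the robot touches nothing.
It fails at once if the plate presses the bulbs with more than 70 N and bruises them (contact force between plunger and anything else above 70 N).
It fails at once if the crank is wound (more than 0.8 rad) with the grip not folded up (value of joint grip_fold below 1 rad and value of joint winder above 0.8 rad).
It fails at once if a bystander is moved by more than 40 mm (distance of any of oil_bottle, spice_jar, salt_bowl, spare_garlic, teaspoon from where it was at the start of the episode above 0.04 m).
It also fails if it takes over 72 s, if anything falls off the work surface, if the arm or the gripper's body presses on something with over 40 N, if the wrist force passes 120 N, or if a joint passes its speed limit or range.

## Robot

A 7-joint arm with a two-finger parallel gripper is mounted at the origin on a cart in front of the work surface, level with it; the furniture and walls round the work are solid. World frame = base frame: x ahead of the robot, y to its left, z up, the work surface at z = 0. Lengths are in m, angles in rad, forces in N, time in s.
With the tool pointing down it reaches from about 0.425 to 0.825 m from the base axis. Payload 3.6 kg.
Tool frame: the origin (TCP) lies midway between the tips of the shut fingers; the grasp point (between the pads) lies manip.grip_point_offset behind it (manip.grip_point_offset is the distance from the TCP to the grasp point, in m); z points along the fingers, y is the line along which they close (so a half turn about z gives the same grasp; the last joint's range is limited). The gripper opens to 93 mm and grips with 3 to 60 N. Pads are 15 mm wide; open, the fingers measure 128 mm over their backs; the gripper's body (75 mm by 188 mm) begins 65 mm behind the grasp point.
Start: joints at [-1.208, 0.615, -0.013, 1.423, 0.008, 1.103, -0.04], TCP at [0.247, 0.601, 0.219] pointing down, gripper open.
Joint ranges: [-3.12, 3.12], [-0.3, 2.06], [-1.34, 1.32], [0.26, 2.42], [-1.36, 4.5], [0.01, 1.98], [-2.84, 2.84]. Speed limits (rad/s): [2.79, 2.79, 3.14, 3.14, 3.14, 3.14, 3.14].

## Interface

Orientations are given as [roll, pitch, yaw] about the fixed x, y, z axes, in that order (R = Rz(yaw) Ry(pitch) Rx(roll)).
In Python, from plant import read_state, imaging, job, manip gives the robot as it stands.
- The arm moves only by the tool jog_arm, never from a script. Its argument "deltas" is a list of rows, each a list of 3 entries, a list of its own where there are three numbers: the shift along the tool's x, y, z in cm, then the turn, a rotation vector about the tool's x, y, z in degrees, then the finger opening in cm, from 0 to 9.3. In form: [[[tx, ty, tz], [rx, ry, rz], gripper], ...]. A call has 1 to 20 rows; each row shifts and turns the commanded pose from where the row before left it, along the tool's axes as they then stand; what a row does not reach is not made up. A row lasts 1/10 s, in which the tool goes at most 50 mm and 8.59 degrees, less where a joint would pass 70% of its speed; a pose out of reach is approached as far as the arm can. A call with a gripper value outside its range is refused whole. The fingers move at their own pace and stop on an object; "squeeze" is the grip in N (left out, the last holds). Time passes only in rows, so rows that do not move let the fingers close. It gives the time, the measured TCP pose, the force, the opening and the grip force at its end, in the units of the state.
- read_state(): the state, without advancing time (a new reading comes with each control period).
- imaging.grab_frame(name): name is "scene" or "side" or "wrist"; returns a dict with "pixels" (384x512x3 uint8, blue, green, red), "z_map" (384x512 float32, m along the optical axis (not along the pixel's ray), 0 where there is no reading), "fx", "fy", "cx", "cy" (pixels), "rvec" (rotation vector, rad) and "tvec" (3), from world to camera coordinates, as OpenCV has them. Camera axes: x right, y down, z forward; pixel columns grow to the right and rows downward; lengths in m; the calibration is good to about 2 mm. A picture is of the moment at which its call begins.
- job.hand_in(): hands the job in; it is judged then, once.
The state is a dict: "time_s": time; "joints": joint angles; "qvel": joint speeds; "effort": joint torques, N m; "position": TCP position; "ee_rot": TCP orientation; "wrist_force": force on the tool from outside, world axes, zero at the start; "ft_torque": the same for the moment, N m; "width": finger opening in m; "grasp_force": force on a finger pad.
Only numpy, scipy, OpenCV 4.12 (cv2) and the standard library are available. Lean on these libraries where they do the work, as an engineer would, in place of code of your own. Each camera call takes 0.05 s, during which the arm holds its last target. There are 200 camera calls.

## Working session

There is one attempt and no reset: what is moved stays moved. The work goes in short steps, Python scripts to look and compute and a tool call to move; the robot and the scene stay as the last step left them, time stands still between calls to the robot, and variables do not carry over. Pictures are saved under pics/ and viewed, at most 10 in all, crops included, and the job is handed in when it is done.

Besides the shell and the picture viewer there is one more tool, called by a JSON object that holds its "method" and its "body", one argument or row to a line. jog_arm: Moves the arm, as the interface text tells. Its arguments: {"type":"object","properties":{"deltas":{"type":"array","items":{"type":"array"}},"squeeze":{"type":"number"}},"required":["deltas"]}

```bash
mkdir -p pics; ls; cat > h.py <<'E'
import numpy as np,cv2
from plant import read_state, imaging, job, manip
def grab(n):
    f=imaging.grab_frame(n); R=cv2.Rodrigues(np.array(f["rvec"],float))[0]; t=np.array(f["tvec"],float).ravel()
    f["R"]=R;f["t"]=t;f["C"]=-R.T@t; return f
def cloud(f):
    z=f["z_map"];v,u=np.mgrid[:z.shape[0],:z.shape[1]]
    P=np.stack([(u-f["cx"])/f["fx"]*z,(v-f["cy"])/f["fy"]*z,z],-1)
    W=(P-f["t"])@f["R"]; W[z<=0]=np.nan; return W
def proj(f,p):
    c=f["R"]@np.array(p)+f["t"]; return c[0]/c[2]*f["fx"]+f["cx"],c[1]/c[2]*f["fy"]+f["cy"]
def ray(f,u,v,h):
    d=f["R"].T@np.array([(u-f["cx"])/f["fx"],(v-f["cy"])/f["fy"],1]); s=(h-f["C"][2])/d[2]; return f["C"]+s*d
E
python3 - <<'E'
from h import *
print(read_state(),manip.grip_point_offset)
a=[]
for n in("scene","side"):
    f=grab(n); a.append(f["pixels"]); print(n,f["C"],f["fx"])
    cv2.imwrite(f"pics/{n}0.png",a[-1])
E
```

```text
pics
{'time_s': 0.0, 'joints': array([-1.20748498,  0.61590686, -0.01261638,  1.42487908,  0.00812208,
        1.1034168 , -0.04037899]), 'qvel': array([ 1.22023840e-03, -5.97219224e-04, -2.07528164e-05, -8.27516318e-05,
       -1.16495187e-03, -2.11886853e-04, -1.05232603e-03]), 'effort': array([-5.01835511e-04, -4.58928502e+01,  2.08791364e-01, -1.65743637e+01,
       -6.11468568e-02,  2.03341566e-02,  2.37856666e-04]), 'position': array([0.24670572, 0.60050594, 0.21749579]), 'ee_rot': array([-3.13903378e+00,  5.65948832e-05,  2.75187875e+00]), 'wrist_force': array([ 0.05287882, -0.31388608, -0.10520948]), 'ft_torque': array([-0.02811424,  0.03059584, -0.00672264]), 'grasp_force': 0.0, 'width': 0.09312483917427612} 0.0188
scene [0.51502727 0.78449368 1.24767392] 413.25392610152915
side [0.45058458 1.27073085 1.15789936] 403.40065108994054
```

View pics/scene0.png

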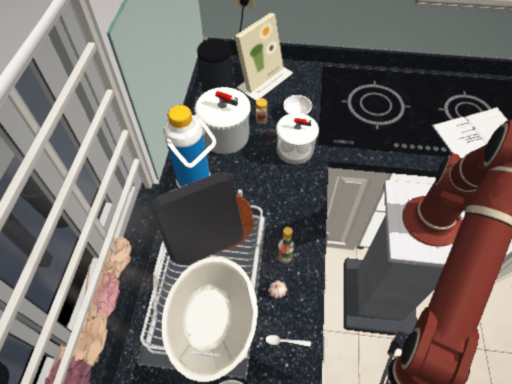

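View pics/side0.png

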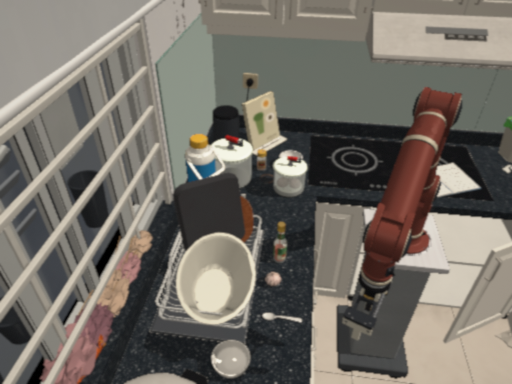

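The small press is at about (298,130) in the scene view and (290,175) in the side view. Its red grip is folded across the lid. The white bowl and spice jar are just behind it, at (298,105) and (262,110).

```bash
python3 - <<'E'
from h import *
for n,(u0,u1,v0,v1) in (("scene",(265,330,105,170)),("side",(262,318,145,205))):
    f=grab(n);W=cloud(f);hsv=cv2.cvtColor(f["pixels"],cv2.COLOR_BGR2HSV)
    m=np.zeros(W.shape[:2],bool);m[v0:v1,u0:u1]=1
    z=W[...,2]
    lid=m&(abs(z-.134)<.005)
    p=W[lid][:,:2].astype(np.float32);(c,r)=cv2.minEnclosingCircle(p);print(n,"lid",len(p),c,r,np.median(z[lid]))
    red=m&((hsv[...,0]<8)|(hsv[...,0]>172))&(hsv[...,1]>150)&(hsv[...,2]>60)
    q=W[red];print(" red",len(q),np.nanmedian(q,0),np.nanmin(q,0),np.nanmax(q,0))
    q=q[~np.isnan(q[:,0])];q=q[q[:,2]>.15]
    print(" pix",np.argwhere(red).mean(0)[::-1]); 
    v,u=np.nonzero(red); P=np.array([ray(f,a,b,.172)[:2] for a,b in zip(u,v)])
    mu=P.mean(0);w,V=np.linalg.eigh(np.cov((P-mu).T));s=(P-mu)@V[:,1];print(" raycast mean",mu,"axis",V[:,1],s.min(),s.max(),w**.5)
    dark=m&(hsv[...,2]<70)&(z>.148)&(z<.2);d=W[dark];print(" dark",len(d),d.mean(0) if len(d) else "")
    cv2.imwrite(f"pics/{n}1.png",cv2.resize(f["pixels"][v0-35:v1+10,u0-50:u1+20],None,fx=5,fy=5,interpolation=cv2.INTER_CUBIC))
    # other tall points near
    print(W[m&(z>.15)].mean(0))
E
```

```text
scene lid 813 (0.4912393093109131, -0.25301194190979004) 0.07693040370941162 0.13359047428370074
 red 47 [ 0.48235462 -0.24875764  0.17703666] [ 0.46439349 -0.25883749  0.16879992] [ 0.50122587 -0.24211726  0.18421479]
 pix [300.19148936 120.57446809]
 raycast mean [ 0.48205674 -0.25428091] axis [-0.98505096  0.17226318] -0.02058943868813211 0.018965273737804392 [0.00596728 0.01150638]
 dark 7 [ 0.45851487 -0.24808841  0.16537112]
[ 0.47574161 -0.25002024  0.16984618]
side lid 382 (0.4958617687225342, -0.2470584362745285) 0.07597550749778748 0.13333271147513648
 red 26 [ 0.48161178 -0.24975359  0.1734292 ] [ 0.46570004 -0.38108645  0.0392682 ] [ 0.63173897 -0.2425161   0.1797208 ]
 pix [291.30769231 158.34615385]
 raycast mean [ 0.48662344 -0.24888993] axis [-0.90528387 -0.42480716] -0.13901472207326648 0.02095792580078475 [0.00874732 0.02978533]
 dark 0 
[ 0.47787871 -0.25023584  0.16715999]
```

View pics/scene1.png

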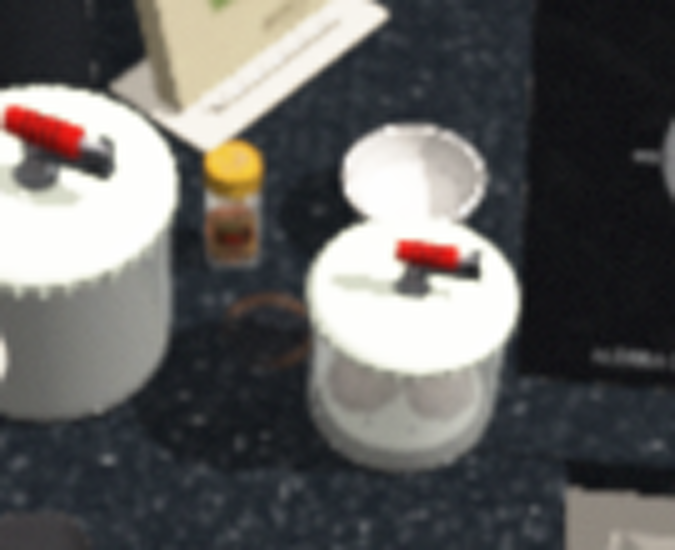

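The crop shows the hinge (dark end) on the right, which is the robot side (-x). The red grip points inward over the lid centre, from about (400,250) to (460,262) in the crop.

Next I'll check for tall obstacles along the path and plan the approach.

```bash
python3 - <<'E'
from h import *
f=grab("scene");W=cloud(f).reshape(-1,3);W=W[~np.isnan(W[:,0])]
print("grid max z (rows y from -.55, cols x .3...)")
for y in np.arange(-.55,.8,.09):
    print("%.2f"%y,[ "%.2f"%W[(abs(W[:,0]-x)<.03)&(abs(W[:,1]-y)<.045),2].max(initial=-9) for x in np.arange(.3,.85,.06)])
# plan
s=read_state();n=24
p0=s["position"];y0=s["ee_rot"][2]
az=np.linspace(np.arctan2(p0[1],p0[0]),np.arctan2(-.252,.478),n+1);r=np.linspace(np.hypot(*p0[:2]),np.hypot(.478,.252),n+1)
z=np.minimum(p0[2]+np.arange(n+1)*.02,.30);yw=np.linspace(y0,-.05,n+1)
cur=p0.copy()
for i in range(n):
    c,sn=np.cos(yw[i]),np.sin(yw[i]);R=np.array([[c,sn,0],[sn,-c,0],[0,0,-1]])
    t=np.array([r[i+1]*np.cos(az[i+1]),r[i+1]*np.sin(az[i+1]),z[i+1]])
    d=np.round(R.T@(t-cur)*100,1);cur=cur+R@d/100
    print([list(map(float,d)),[0,0,round(float(np.degrees(yw[0]-yw[1])),2)],9.3],end=",")
print(cur)
E
```

```text
grid max z (rows y from -.55, cols x .3...)
-0.55 ['0.02', '0.01', '0.02', '0.05', '0.05', '0.01', '0.12', '0.26', '0.26', '0.26']
-0.46 ['0.02', '0.01', '0.05', '0.06', '0.06', '0.09', '0.10', '0.01', '0.25', '0.26']
-0.37 ['0.01', '0.01', '0.01', '0.13', '0.05', '0.11', '0.18', '0.18', '0.18', '0.18']
-0.28 ['0.02', '0.01', '0.17', '0.18', '0.14', '0.01', '0.18', '0.24', '0.24', '0.18']
-0.19 ['0.01', '0.01', '0.14', '0.14', '0.14', '0.01', '0.17', '0.18', '0.18', '0.18']
-0.10 ['-9.00', '0.01', '0.01', '0.01', '0.01', '0.01', '0.01', '0.01', '0.30', '0.35']
-0.01 ['-9.00', '0.01', '0.01', '0.01', '0.01', '0.01', '0.01', '0.00', '0.30', '0.35']
0.08 ['-9.00', '0.01', '0.01', '0.01', '0.01', '0.11', '0.33', '0.33', '0.23', '-9.00']
0.17 ['-0.22', '0.01', '0.01', '0.19', '0.11', '0.22', '0.34', '0.34', '0.34', '0.34']
0.26 ['-9.00', '0.01', '0.01', '0.18', '0.09', '0.15', '0.17', '0.28', '0.34', '0.34']
0.35 ['-9.00', '0.01', '0.01', '0.05', '0.06', '0.23', '0.24', '0.25', '0.25', '0.15']
0.44 ['-9.00', '0.01', '0.01', '0.01', '0.20', '0.20', '0.12', '0.24', '0.25', '0.11']
0.53 ['0.
[... 614 characters left out ...]
, 0, 6.69], 9.3],[[-4.2, 0.8, 0.0], [0, 0, 6.69], 9.3],[[-4.2, 1.0, 0.0], [0, 0, 6.69], 9.3],[[-4.0, 1.2, 0.0], [0, 0, 6.69], 9.3],[[-4.0, 1.4, 0.0], [0, 0, 6.69], 9.3],[[-3.9, 1.5, 0.0], [0, 0, 6.69], 9.3],[[-3.8, 1.7, 0.0], [0, 0, 6.69], 9.3],[[-3.6, 1.9, 0.0], [0, 0, 6.69], 9.3],[[-3.6, 2.0, 0.0], [0, 0, 6.69], 9.3],[[-3.4, 2.1, 0.0], [0, 0, 6.69], 9.3],[[-3.3, 2.3, 0.0], [0, 0, 6.69], 9.3],[[-3.2, 2.4, 0.0], [0, 0, 6.69], 9.3],[[-3.0, 2.6, 0.0], [0, 0, 6.69], 9.3],[[-2.8, 2.7, 0.0], [0, 0, 6.69], 9.3],[[-2.8, 2.7, 0.0], [0, 0, 6.69], 9.3],[[-2.5, 2.9, 0.0], [0, 0, 6.69], 9.3],[[-2.5, 3.0, 0.0], [0, 0, 6.69], 9.3],[[-2.2, 3.0, 0.0], [0, 0, 6.69], 9.3],[ 0.47820861 -0.25174932  0.3000944 ]
```

{"method": "jog_arm", "body": {
  "deltas": [
    [[-4.5,-0.6,-2.0],[0,0,6.69],9.3],
    [[-4.4,-0.4,-2.0],[0,0,6.69],9.3],
    [[-4.5,-0.2,-2.0],[0,0,6.69],9.3],
    [[-4.4,0.0,-2.0],[0,0,6.69],9.3],
    [[-4.4,0.2,-1.5],[0,0,6.69],9.3],
    [[-4.3,0.5,-1.5],[0,0,6.69],9.3],
    [[-4.3,0.6,-1.5],[0,0,6.69],9.3],
    [[-4.2,0.8,-0.7],[0,0,6.69],9.3],
    [[-4.2,1.0,0.0],[0,0,6.69],9.3],
    [[-4.0,1.2,0.0],[0,0,6.69],9.3],
    [[-4.0,1.4,0.0],[0,0,6.69],9.3],
    [[-3.9,1.5,0.0],[0,0,6.69],9.3],
    [[-3.8,1.7,0.0],[0,0,6.69],9.3],
    [[-3.6,1.9,0.0],[0,0,6.69],9.3],
    [[-3.6,2.0,0.0],[0,0,6.69],9.3],
    [[-3.4,2.1,0.0],[0,0,6.69],9.3],
    [[-3.3,2.3,0.0],[0,0,6.69],9.3],
    [[-3.2,2.4,0.0],[0,0,6.69],9.3],
    [[-3.0,2.6,0.0],[0,0,6.69],9.3],
    [[-2.8,2.7,0.0],[0,0,6.69],9.3]
  ]
}}

```text
time_s: 2.25
position: [0.5468, -0.1164, 0.3506]
ee_rot: [3.142, 0.0, 0.412]
wrist_force: [0.7, 0.3, 0.1]
width: 0.0928
grasp_force: 0.0
```

{"method": "jog_arm", "body": {
  "deltas": [
    [[-2.8,2.7,0.0],[0,0,6.69],9.3],
    [[-2.5,2.9,0.0],[0,0,6.69],9.3],
    [[-2.5,3.0,0.0],[0,0,6.69],9.3],
    [[-2.2,3.0,0.0],[0,0,6.69],9.3],
    [[0,0,0],[0,0,0],9.3],
    [[0,0,0],[0,0,0],9.3]
  ]
}}

```text
time_s: 2.85
position: [0.4777, -0.2519, 0.3508]
ee_rot: [-3.141, -0.0, -0.052]
wrist_force: [-0.0, 0.9, 0.2]
width: 0.0926
grasp_force: 0.0
```

```bash
python3 - <<'E'
from h import *
s=read_state();print(s["time_s"],s["position"],s["ee_rot"],s["joints"],s["wrist_force"])
f=grab("wrist");print(f["C"]);cv2.imwrite("pics/w2.png",f["pixels"])
W=cloud(f);hsv=cv2.cvtColor(f["pixels"],cv2.COLOR_BGR2HSV)
red=((hsv[...,0]<8)|(hsv[...,0]>172))&(hsv[...,1]>150)&(hsv[...,2]>60)
k,l,st,_=cv2.connectedComponentsWithStats(red.astype(np.uint8))
for i in range(1,k):
    if st[i,4]>200:
        (c,wh,a)=cv2.minAreaRect(np.argwhere(l==i)[:,::-1].astype(np.float32));bx=cv2.boxPoints((c,wh,a))
        print(st[i],c,wh,a,"ctr@.169",ray(f,*c,.169),"med",np.nanmedian(W[l==i],0));print([ray(f,*b,.172)[:2].round(4) for b in bx])
lid=(abs(W[...,2]-.134)<.004);p=W[lid];print(len(p),p.min(0),p.max(0),cv2.minEnclosingCircle(p[:,:2].astype(np.float32)))
E
```

```text
2.85 [ 0.47771869 -0.25186226  0.35075557] [-3.14097902e+00 -3.59212839e-04 -5.18088992e-02] [-0.08984174  0.4231841   0.83271301  1.53532156 -0.31932934  1.32463931
 -0.84541443] [-0.04844262  0.86754941  0.24713416]
[ 0.54707749 -0.25630268  0.51738904]
8451 [ 0.41964652 -0.33041909  0.13000295] [ 0.68769956 -0.18293773  0.13787075] ((0.5558934211730957, -0.27433058619499207), 0.13840825855731964)
```

View pics/w2.png

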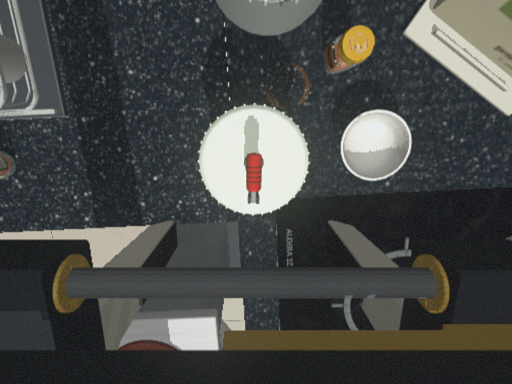

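Wrist view from above: the lid circle is centred near (254,160), the red grip runs from (255,155) to (254,190), and the hinge is at (253,198). The camera's up direction is +x.

```bash
python3 - <<'E'
from h import *
f=grab("wrist")
W=cloud(f);hsv=cv2.cvtColor(f["pixels"],cv2.COLOR_BGR2HSV)
red=((hsv[...,0]<8)|(hsv[...,0]>172))&(hsv[...,1]>130)&(hsv[...,2]>50);red[215:]=0;red[:,:225]=0;red[:,285:]=0
pts=np.argwhere(red)[:,::-1].astype(np.float32);(c,wh,a)=cv2.minAreaRect(pts);print(len(pts),c,wh,a)
mu=pts.mean(0);w,V=np.linalg.eigh(np.cov((pts-mu).T));print(mu,ray(f,*mu,.172),V[:,1])
for e in((pts[:,1].min()),(pts[:,1].max())):
    r=pts[abs(pts[:,1]-e)<3];print("end",e,ray(f,r[:,0].mean(),e,.172),np.ptp(pts[abs(pts[:,1]-172)<2][:,0]))
dark=(hsv[...,2]<90);dark[:,:244]=0;dark[:,263:]=0;dark[:190]=0;dark[207:]=0
print("hinge",ray(f,*np.argwhere(dark).mean(0)[::-1],.165))
wh=(hsv[...,2]>200)&(hsv[...,1]<50);wh[:100]=0;wh[216:]=0;wh[:,:195]=0;wh[:,312:]=0
k,l,st,_=cv2.connectedComponentsWithStats(wh.astype(np.uint8));i=1+st[1:,4].argmax()
C=cv2.convexHull(np.argwhere(l==i)[:,::-1].astype(np.int32));e=cv2.fitEllipse(C);print(e,ray(f,*e[0],.132))
print("medred",np.nanmedian(W[red],0),"lid",np.nanmedian(W[l==i],0))
E
```

```text
473 (255.0, 173.0) (36.0, 14.0) 90.0
[254.77167 172.7759 ] [ 0.48597155 -0.25665669  0.172     ] [-0.031424    0.99950614]
end 155.0 [ 0.50779111 -0.25774415  0.172     ] 12.0
end 191.0 [ 0.46288498 -0.25528041  0.172     ] 12.0
hinge [ 0.45443497 -0.25506866  0.165     ]
((254.76348876953125, 161.429931640625), (105.65304565429688, 110.45710754394531), 76.52735137939453) [ 0.49441102 -0.25755009  0.132     ]
medred [ 0.48674953 -0.25650333  0.17749416] lid [ 0.49501359 -0.26408144  0.13362652]
```

{"method": "jog_arm", "body": {
  "deltas": [
    [[0.8,0.2,4.0],[0,0,0],5.0],
    [[0,0,4.0],[0,0,0],5.0],
    [[0,0,4.0],[0,0,0],5.0],
    [[0,0,1.5],[0,0,0],5.0],
    [[0,0,0],[0,0,0],5.0]
  ]
}}

```text
time_s: 3.45
position: [0.4858, -0.2508, 0.2128]
ee_rot: [-3.138, 0.006, -0.047]
wrist_force: [0.5, 0.7, -0.0]
width: 0.0575
grasp_force: 0.0
```

```bash
python3 - <<'E'
from h import *
s=read_state();p=s["position"];print(p,s["ee_rot"],s["width"])
ims=[]
for n in("wrist","scene","side"):
    f=grab(n);print(n,"tcp",proj(f,p),"grip",proj(f,[.486,-.2555,.169]),f["C"])
    if n=="wrist": im=f["pixels"]
    else:
        u,v=map(int,proj(f,p)); im=cv2.resize(f["pixels"][v-40:v+56,u-64:u+64],(512,384),interpolation=cv2.INTER_CUBIC)
        print(u-64,v-40)
    ims.append(im)
ims.append(np.zeros_like(ims[0]))
cv2.imwrite("pics/m3.png",cv2.resize(np.vstack([np.hstack(ims[:2]),np.hstack(ims[2:])]),(800,600)))
E
```

```text
[ 0.48582198 -0.25083005  0.21279154] [-3.13826784  0.00552893 -0.04680405] 0.05750424869238972
wrist tcp (np.float64(249.34565975096106), np.float64(234.84421068913264)) grip (np.float64(255.7499712333484), np.float64(212.20148643171166)) [ 0.556135   -0.25543124  0.37900943]
scene tcp (np.float64(300.0721005349796), np.float64(112.94972601725537)) grip (np.float64(299.0249130961569), np.float64(120.81796002666927)) [0.51502727 0.78449368 1.24767392]
236 72
side tcp (np.float64(292.14488987855054), np.float64(150.29521610158986)) grip (np.float64(291.52230557139427), np.float64(158.11002551091485)) [0.45058458 1.27073085 1.15789936]
228 110
```

View pics/m3.png

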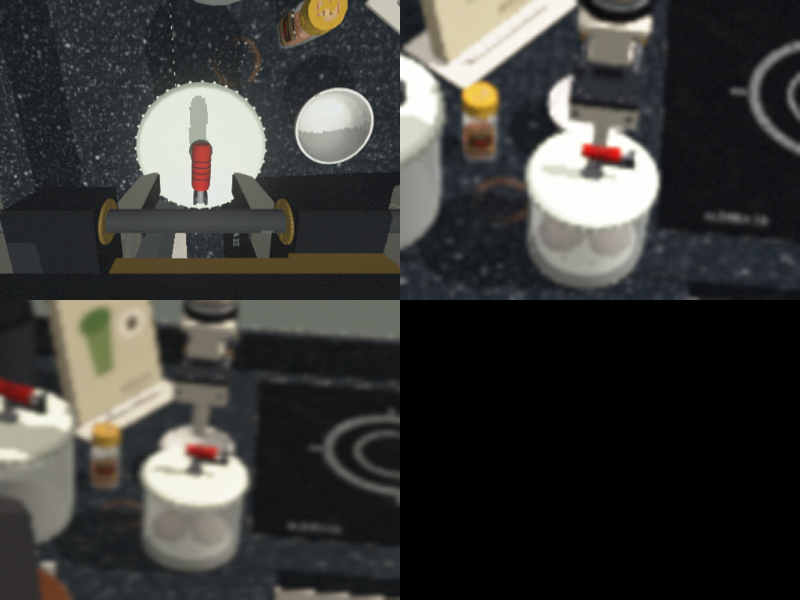

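The wrist view shows the fingers straddling the grip, with the finger midpoint within about 3–4 mm of the grip's line. The scene and side crops show nothing touched. I'll descend.

{"method": "jog_arm", "body": {
  "deltas": [
    [[0,0,2.5],[0,0,0],4.0],
    [[0,0,2.5],[0,0,0],4.0],
    [[0,0,1.5],[0,0,0],4.0],
    [[0,0,0],[0,0,0],4.0],
    [[0,0,0],[0,0,0],4.0]
  ]
}}

```text
time_s: 4.1
position: [0.4871, -0.2544, 0.1521]
ee_rot: [3.14, -0.002, -0.05]
wrist_force: [0.6, -0.2, 0.4]
width: 0.0399
grasp_force: 0.0
```

{"method": "jog_arm", "body": {
  "deltas": [
    [[0,0,0],[0,0,0],2.6],
    [[0,0,0],[0,0,0],2.6],
    [[0,0,0],[0,0,0],2.6],
    [[0,0,0],[0,0,0],2.6]
  ],
  "squeeze": 15
}}

```text
time_s: 4.5
position: [0.4862, -0.2539, 0.1511]
ee_rot: [3.141, -0.001, -0.05]
wrist_force: [-0.1, 0.0, 0.1]
width: 0.0261
grasp_force: 0.0
```

```bash
python3 - <<'E'
from h import *
s=read_state();p=s["position"];print(p,s["ee_rot"],s["width"])
f=grab("wrist");cv2.imwrite("pics/w4.png",f["pixels"]);print(proj(f,p))
E
```

```text
[ 0.48622701 -0.25391074  0.15107405] [ 3.14136120e+00 -6.93356484e-04 -5.04006695e-02] 0.026113122488432915
(np.float64(249.33988296738576), np.float64(234.8603383676462))
```

View pics/w4.png

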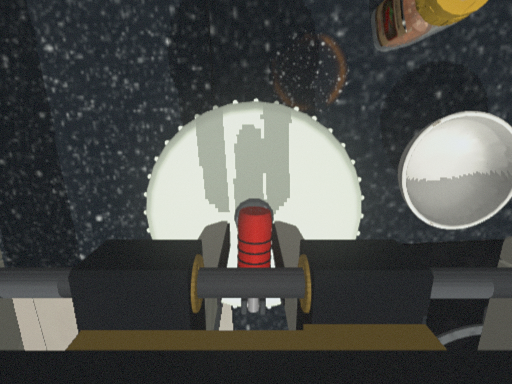

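The grip is centred between the fingers: grip at column 255, finger inner edges at 228 and 280. I'll close on it.

{"method": "jog_arm", "body": {
  "deltas": [
    [[0,0,0],[0,0,0],1.5],
    [[0,0,0],[0,0,0],1.5],
    [[0,0,0],[0,0,0],1.5],
    [[0,0,0],[0,0,0],1.5]
  ],
  "squeeze": 15
}}

```text
time_s: 4.95
position: [0.4861, -0.2556, 0.151]
ee_rot: [3.139, -0.001, -0.052]
wrist_force: [-0.0, -4.9, -1.6]
width: 0.0183
grasp_force: 15.0
```

{"method": "jog_arm", "body": {
  "deltas": [
    [[-0.04,0,-0.52],[0,0,0],1.5],
    [[-0.12,0,-0.51],[0,0,0],1.5],
    [[-0.2,0,-0.49],[0,0,0],1.5],
    [[-0.27,0,-0.45],[0,0,0],1.5],
    [[0,0,0],[0,0,0],1.5]
  ]
}}

```text
time_s: 5.45
position: [0.48, -0.2551, 0.1709]
ee_rot: [3.139, -0.002, -0.052]
wrist_force: [-0.4, -5.6, -0.7]
width: 0.0185
grasp_force: 15.0
```

{"method": "jog_arm", "body": {
  "deltas": [
    [[-0.34,0.15,-0.4],[0,0,0],1.5],
    [[-0.4,0,-0.34],[0,0,0],1.5],
    [[-0.45,0,-0.27],[0,0,0],1.5],
    [[-0.49,0,-0.2],[0,0,0],1.5],
    [[-0.51,0,-0.12],[0,0,0],1.5],
    [[-0.52,0,-0.04],[0,0,0],1.5],
    [[0,0,0],[0,0,0],1.5],
    [[0,0,0],[0,0,0],1.5]
  ]
}}

```text
time_s: 6.25
position: [0.4575, -0.2539, 0.1863]
ee_rot: [3.14, -0.01, -0.049]
wrist_force: [5.5, -0.6, 4.4]
width: 0.018
grasp_force: 15.0
```

```bash
python3 - <<'E'
from h import *
ims=[]
p=read_state()["position"]
for n in("wrist","scene","side"):
    f=grab(n); im=f["pixels"]
    if n!="wrist":
        u,v=map(int,proj(f,p)); im=cv2.resize(im[v-30:v+42,u-48:u+48],(512,384),interpolation=cv2.INTER_CUBIC)
    ims.append(im)
ims.append(np.zeros_like(ims[0]))
cv2.imwrite("pics/m5.png",cv2.resize(np.vstack([np.hstack(ims[:2]),np.hstack(ims[2:])]),(800,600)))
E
```

```text
(no output)
```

View pics/m5.png

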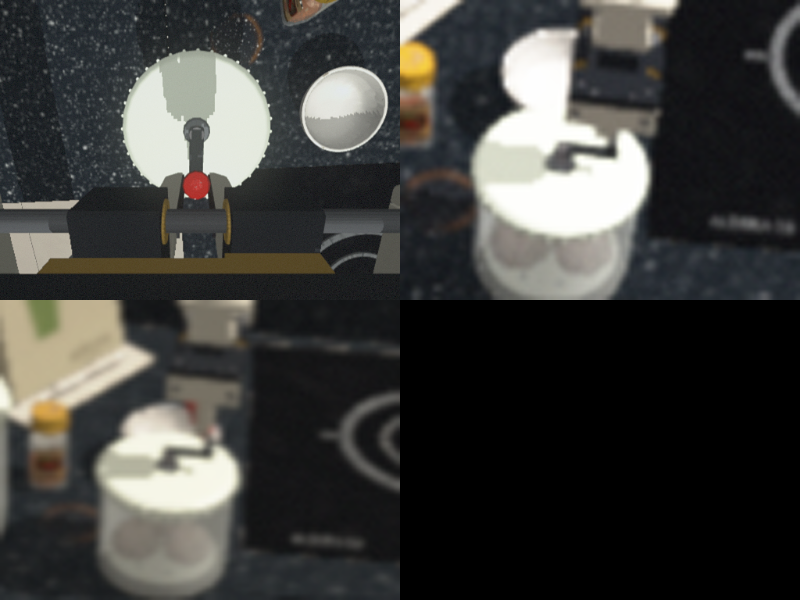

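The wrist view shows the grip standing end-on, as a red disc at (251,237), between the fingers. The arm now runs to the column cap at about (251,166), and nothing else has moved. Next I'll measure how upright the grip is and where the axis lies.

```bash
python3 - <<'E'
from h import *
f=grab("wrist");hsv=cv2.cvtColor(f["pixels"],cv2.COLOR_BGR2HSV);W=cloud(f)
red=((hsv[...,0]<8)|(hsv[...,0]>172))&(hsv[...,1]>130)&(hsv[...,2]>50);red[:,:225]=0;red[:,285:]=0
q=W[red];print("red z",np.nanmin(q[:,2]),np.nanmax(q[:,2]));
pts=np.argwhere(red)[:,::-1].astype(np.float32);(c,r)=cv2.minEnclosingCircle(pts);print(c,r,"top",ray(f,*c,.226))
print("tcp",read_state()["position"],proj(f,read_state()["position"]))
g=cv2.cvtColor(f["pixels"],cv2.COLOR_BGR2GRAY)
m=((g<140)&(W[...,2]>.15)&(W[...,2]<.166)); m[:140]=0;m[225:]=0;m[:,:225]=0;m[:,285:]=0
P=W[m];print("arm",len(P),P.min(0),P.max(0)); 
for x in (.455,.465,.475,.485,.495,.505):
    s=P[abs(P[:,0]-x)<.003]; print(x,len(s),s[:,1].mean() if len(s) else 0,np.ptp(s[:,1]) if len(s) else 0)
ed=[]
for a in np.radians(np.arange(180,361,4)):
    rr=np.arange(60,125); u=(251+rr*np.cos(a)).astype(int);v=(166+rr*np.sin(a)).astype(int)
    ok=(v>=0); L=abs(W[v[ok],u[ok],2]-.134)<.01; 
    if L.any(): k=np.nonzero(L)[0].max(); ed.append(W[v[ok][k],u[ok][k],:2])
ed=np.array(ed);A=np.c_[2*ed,np.ones(len(ed))];s=np.linalg.lstsq(A,(ed**2).sum(1),rcond=None)[0];print("lid circ",s[:2],np.sqrt(s[2]+s[:2]@s[:2]))
E
```

```text
red z -0.0009751727817414811 0.22703518297229822
(251.0, 237.0) 18.110870361328125 top [ 0.47241785 -0.25556501  0.226     ]
tcp [ 0.45746781 -0.25392996  0.18628928] (np.float64(249.3292649243535), np.float64(234.87525904176607))
arm 1045 [ 0.45740135 -0.26374738  0.15021669] [ 0.49989086 -0.24855277  0.16086557]
0.455 2 -0.2609638002074986 4.18841988167884e-05
0.465 138 -0.2551423607055184 0.012544485433259367
0.475 153 -0.25546237101265806 0.012404970975866153
0.485 164 -0.2563488473079672 0.013007707643500205
0.495 164 -0.25697312542829853 0.013244815606148375
0.505 0 0 0
lid circ [ 0.49289266 -0.25687219] 0.07496945546422285
```

```bash
python3 - <<'E'
from h import *
f=grab("wrist");hsv=cv2.cvtColor(f["pixels"],cv2.COLOR_BGR2HSV);W=cloud(f)
red=((hsv[...,0]<8)|(hsv[...,0]>172))&(hsv[...,1]>130)&(hsv[...,2]>50);red[:,:225]=0;red[:,285:]=0
for v in range(216,262,3):
    s=W[v][red[v]]; print(v,red[v].sum(),np.nanmedian(s,0).round(4) if len(s) else "", W[v,251].round(4),f["pixels"][v,251])
print(read_state()["ft_torque"],read_state()["wrist_force"],f["C"])
E
```

```text
216 0  [ 0.4604 -0.2552  0.1577] [69 72 69]
219 3 [ 0.4795 -0.2554  0.22  ] [ 0.4793 -0.2559  0.2195] [ 49  57 106]
222 19 [ 0.4782 -0.2559  0.2208] [ 0.4784 -0.2559  0.2213] [ 53  59 171]
225 25 [ 0.4768 -0.2558  0.2211] [ 0.4767 -0.2558  0.2211] [ 50  55 170]
228 29 [ 0.4755 -0.2557  0.2221] [ 0.4752 -0.2557  0.2212] [ 54  58 171]
231 32 [ 0.4741 -0.2559  0.2225] [ 0.474  -0.2557  0.2223] [ 55  62 178]
234 35 [ 0.4729 -0.2556  0.2232] [ 0.473  -0.2556  0.2235] [ 51  57 177]
237 33 [ 0.4714 -0.256   0.2235] [ 0.4717 -0.2555  0.2243] [ 91  95 181]
240 35 [ 0.47   -0.2555  0.224 ] [ 0.4702 -0.2555  0.2244] [ 71  76 191]
243 33 [ 0.4687 -0.2554  0.2247] [ 0.4687 -0.2554  0.2245] [ 49  54 177]
246 31 [ 0.4674 -0.2553  0.2252] [ 0.4675 -0.2553  0.2254] [ 55  59 179]
249 23 [ 0.4661 -0.2553  0.2258] [ 0.4662 -0.2553  0.226 ] [ 43  49 176]
252 18 [ 0.4645 -0.2549  0.2257] [ 0.4647 -0.2552  0.2263] [ 41  48 180]
255 1 [ 0.3525 -0.2533 -0.0004] [ 0.3522 -0.2506 -0.0012] [57 57 98]
258 0  [ 0.3486 -0.2504  0.0004] [57 55 49]
261 0  [ 0.3444 -0.2502  0.0008] [52 50 48]
[-0.35329301 -1.30939601 -0.06027204] [ 5.62648863 -1.4158822   4.1961846 ] [ 0.52521925 -0.25766308  0.35360236]
```

The end face is tilted about 20°, so the fold is only about 1.22 rad and the pads slipped. I'll let go and push the grip to its stop with shut fingers from the inner side.

{"method": "jog_arm", "body": {
  "deltas": [
    [[0,0,0],[0,0,0],4.5],
    [[0,0,0],[0,0,0],4.5],
    [[0,0,0],[0,0,0],4.5],
    [[0,0,-3.0],[0,0,0],4.5],
    [[0,0,-3.0],[0,0,0],4.5],
    [[2.5,0,0],[0,0,0],0],
    [[2.5,0,0],[0,0,0],0],
    [[0,0,0],[0,0,0],0],
    [[0,0,0],[0,0,0],0],
    [[0,0,0],[0,0,0],0],
    [[0,0,2.5],[0,0,0],0],
    [[0,0,2.5],[0,0,0],0],
    [[0,0,0],[0,0,0],0],
    [[0,0,0],[0,0,0],0]
  ]
}}

```text
time_s: 7.9
position: [0.5018, -0.2565, 0.1944]
ee_rot: [-3.142, 0.001, -0.052]
wrist_force: [0.8, -0.6, -0.1]
width: 0.0006
grasp_force: 0.0
```

{"method": "jog_arm", "body": {
  "deltas": [
    [[-0.5,0,0],[0,0,0],0],
    [[-0.5,0,0],[0,0,0],0],
    [[-0.4,0,0],[0,0,0],0],
    [[-0.4,0,0],[0,0,0],0],
    [[-0.4,0,0],[0,0,0],0],
    [[-0.4,0,0],[0,0,0],0],
    [[-0.4,0,0],[0,0,0],0],
    [[-0.4,0,0],[0,0,0],0],
    [[0,0,0],[0,0,0],0],
    [[0,0,0],[0,0,0],0]
  ]
}}

```text
time_s: 8.9
position: [0.4682, -0.2543, 0.1939]
ee_rot: [-3.141, 0.001, -0.05]
wrist_force: [1.4, -0.2, 0.3]
width: 0.0004
grasp_force: 0.4
```

{"method": "jog_arm", "body": {
  "deltas": [
    [[-0.2,0,0],[0,0,0],0],
    [[-0.2,0,0],[0,0,0],0],
    [[0,0,0],[0,0,0],0],
    [[0,0,0],[0,0,0],0]
  ]
}}

```text
time_s: 9.3
position: [0.4677, -0.2542, 0.1941]
ee_rot: [3.14, -0.005, -0.049]
wrist_force: [6.2, -0.7, -2.8]
width: 0.0005
grasp_force: 3.3
```

```bash
cat > face.py <<'E'
from h import *
f=grab("wrist");hsv=cv2.cvtColor(f["pixels"],cv2.COLOR_BGR2HSV);W=cloud(f)
red=((hsv[...,0]<8)|(hsv[...,0]>172))&(hsv[...,1]>130)&(hsv[...,2]>50)&(W[...,2]>.2)&(abs(W[...,0]-.46)<.05)&(abs(W[...,1]+.255)<.06)
q=W[red];print(len(q))
if len(q)>30:
    print("centre",(q.min(0)+q.max(0))/2,np.ptp(q,axis=0)); A=np.c_[q[:,:2]-q[:,:2].mean(0),np.ones(len(q))];print("slopes",np.linalg.lstsq(A,q[:,2],rcond=None)[0])
s=read_state();print(s["position"],s["wrist_force"])
E
python3 face.py
```

```text
10
[ 0.46763355 -0.25417231  0.19410685] [ 7.35524899 -1.64701495 -2.68946467]
```

The stop is reached: position stalls and force rises to 7 N. I'll back off, go up, and check from above.

{"method": "jog_arm", "body": {
  "deltas": [
    [[1.0,0,0],[0,0,0],0],
    [[0,0,-4.0],[0,0,0],0],
    [[0,0,-3.0],[0,0,0],4.5],
    [[-1.5,0,0],[0,0,0],4.5],
    [[0,0,0],[0,0,0],4.5],
    [[0,0,0],[0,0,0],4.5]
  ]
}}

```text
time_s: 9.95
position: [0.459, -0.2535, 0.2634]
ee_rot: [-3.14, 0.002, -0.051]
wrist_force: [1.5, 1.1, -1.3]
width: 0.0279
grasp_force: 0.0
```

```bash
python3 face.py
```

```text
381
centre [ 0.45144039 -0.25409013  0.22287595] [0.01791483 0.01706997 0.01229123]
slopes [-0.18249529  0.02078489  0.22660425]
[ 0.45937344 -0.25337497  0.26318983] [-0.90517584 -0.38869177 -0.30728141]
```

The grip's top centre is at (0.4514, -0.2541, 0.2266), directly above the hinge, so it stands upright. I'll grasp it now.

{"method": "jog_arm", "body": {
  "deltas": [
    [[-0.75,0,0],[0,0,0],4.5],
    [[0,0,2.5],[0,0,0],4.5],
    [[0,0,2.7],[0,0,0],4.0],
    [[0,0,2.5],[0,0,0],4.0],
    [[0,0,0],[0,0,0],4.0],
    [[0,0,0],[0,0,0],4.0]
  ]
}}

```text
time_s: 10.6
position: [0.4519, -0.2538, 0.1871]
ee_rot: [3.141, 0.001, -0.051]
wrist_force: [-0.3, 0.4, -0.1]
width: 0.0401
grasp_force: 0.0
```

```bash
python3 face.py; cat > arc.py <<'E'
import sys,numpy as np,json
# tool yaw -0.05; axis, radius, start angle 177deg, clockwise
a,b,st=float(sys.argv[1]),float(sys.argv[2]),0.1
A=np.array([.4935,-.256]);r=.043;y=-.05
T=np.array([[np.cos(y),np.sin(y)],[np.sin(y),-np.cos(y)]])
pos=lambda t:A+r*np.array([np.cos(np.radians(177)-t),np.sin(np.radians(177)-t)])
cur=pos(a);rows=[]
for t in np.arange(a+st,b+1e-6,st):
    d=np.round(T.T@(pos(t)-cur)*100,2);cur=cur+T@d/100
    rows.append([[float(d[0]),float(d[1]),0],[0,0,0],1.5])
print(pos(a),json.dumps(rows))
E
python3 arc.py 0 1.6
```

```text
773
centre [ 0.46717589 -0.2545534   0.24392696] [0.03360278 0.01790141 0.08359251]
slopes [ 1.54455255 -0.06894422  0.2249425 ]
[ 0.45238605 -0.2542776   0.18787589] [ 0.02673611  0.06430155 -0.351032  ]
[ 0.45055893 -0.25374955] [[[0.02, -0.43, 0], [0, 0, 0], 1.5], [[0.07, -0.42, 0], [0, 0, 0], 1.5], [[0.11, -0.42, 0], [0, 0, 0], 1.5], [[0.14, -0.4, 0], [0, 0, 0], 1.5], [[0.19, -0.39, 0], [0, 0, 0], 1.5], [[0.23, -0.37, 0], [0, 0, 0], 1.5], [[0.26, -0.34, 0], [0, 0, 0], 1.5], [[0.29, -0.31, 0], [0, 0, 0], 1.5], [[0.33, -0.28, 0], [0, 0, 0], 1.5], [[0.35, -0.25, 0], [0, 0, 0], 1.5], [[0.37, -0.22, 0], [0, 0, 0], 1.5], [[0.39, -0.17, 0], [0, 0, 0], 1.5], [[0.41, -0.14, 0], [0, 0, 0], 1.5], [[0.42, -0.09, 0], [0, 0, 0], 1.5], [[0.43, -0.05, 0], [0, 0, 0], 1.5], [[0.43, -0.01, 0], [0, 0, 0], 1.5]]
```

{"method": "jog_arm", "body": {
  "deltas": [
    [[-0.1,0,0],[0,0,0],1.5],
    [[0,0,0],[0,0,0],1.5],
    [[0,0,0],[0,0,0],1.5],
    [[0,0,0],[0,0,0],1.5],
    [[0,0,0],[0,0,0],1.5]
  ],
  "squeeze": 15
}}

```text
time_s: 11.15
position: [0.4514, -0.2536, 0.1877]
ee_rot: [-3.142, -0.001, -0.05]
wrist_force: [-1.1, 1.5, 3.9]
width: 0.019
grasp_force: 15.0
```

{"method": "jog_arm", "body": {
  "deltas": [
    [[0.02,-0.43,0],[0,0,0],1.5],
    [[0.07,-0.42,0],[0,0,0],1.5],
    [[0.11,-0.42,0],[0,0,0],1.5],
    [[0.14,-0.4,0],[0,0,0],1.5],
    [[0.19,-0.39,0],[0,0,0],1.5]
  ]
}}

```text
time_s: 11.65
position: [0.4559, -0.2373, 0.1877]
ee_rot: [3.134, 0.001, -0.053]
wrist_force: [-3.4, -6.1, 2.3]
width: 0.0183
grasp_force: 15.0
```

{"method": "jog_arm", "body": {
  "deltas": [
    [[0.23,-0.37,0],[0,0,0],1.5],
    [[0.26,-0.34,0],[0,0,0],1.5],
    [[0.29,-0.31,0],[0,0,0],1.5],
    [[0.33,-0.28,0],[0,0,0],1.5],
    [[0.35,-0.25,0],[0,0,0],1.5]
  ]
}}

```text
time_s: 12.15
position: [0.4698, -0.2215, 0.1876]
ee_rot: [3.137, 0.004, -0.053]
wrist_force: [-6.2, -3.0, 5.1]
width: 0.0187
grasp_force: 15.0
```

{"method": "jog_arm", "body": {
  "deltas": [
    [[0.37,-0.22,0],[0,0,0],1.5],
    [[0.39,-0.17,0],[0,0,0],1.5],
    [[0.41,-0.14,0],[0,0,0],1.5],
    [[0.42,-0.09,0],[0,0,0],1.5],
    [[0.43,-0.05,0],[0,0,0],1.5],
    [[0.43,-0.01,0],[0,0,0],1.5]
  ]
}}

```text
time_s: 12.75
position: [0.4942, -0.2142, 0.1875]
ee_rot: [3.141, 0.006, -0.053]
wrist_force: [-7.1, -0.7, 8.5]
width: 0.0189
grasp_force: 15.0
```

```bash
cat > st.py <<'E'
import sys,numpy as np
# args: x y fx fy
x,y,fx,fy=map(float,sys.argv[1:5]);d=np.array([x-.4935,y+.256]);r=np.hypot(*d);a=np.arctan2(d[1],d[0]);t=(np.radians(177)-a)%(2*np.pi)
print("theta %.2f r %.4f tang %.1f rad %.1f"%(t,r,-(fx*np.sin(a)-fy*np.cos(a)),(fx*np.cos(a)+fy*np.sin(a))))
E
python3 arc.py 1.6 7.0
```

```text
[ 0.49700335 -0.21314295] [[[0.43, 0.04, 0], [0, 0, 0], 1.5], [[0.42, 0.07, 0], [0, 0, 0], 1.5], [[0.41, 0.12, 0], [0, 0, 0], 1.5], [[0.4, 0.16, 0], [0, 0, 0], 1.5], [[0.38, 0.2, 0], [0, 0, 0], 1.5], [[0.36, 0.24, 0], [0, 0, 0], 1.5], [[0.34, 0.27, 0], [0, 0, 0], 1.5], [[0.3, 0.3, 0], [0, 0, 0], 1.5], [[0.28, 0.33, 0], [0, 0, 0], 1.5], [[0.23, 0.36, 0], [0, 0, 0], 1.5], [[0.21, 0.38, 0], [0, 0, 0], 1.5], [[0.16, 0.4, 0], [0, 0, 0], 1.5], [[0.12, 0.41, 0], [0, 0, 0], 1.5], [[0.08, 0.42, 0], [0, 0, 0], 1.5], [[0.04, 0.43, 0], [0, 0, 0], 1.5], [[-0.0, 0.43, 0], [0, 0, 0], 1.5], [[-0.05, 0.43, 0], [0, 0, 0], 1.5], [[-0.09, 0.42, 0], [0, 0, 0], 1.5], [[-0.13, 0.41, 0], [0, 0, 0], 1.5], [[-0.17, 0.39, 0], [0, 0, 0], 1.5], [[-0.21, 0.37, 0], [0, 0, 0], 1.5], [[-0.25, 0.36, 0], [0, 0, 0], 1.5], [[-0.28, 0.32, 0], [0, 0, 0], 1.5], [[-0.31, 0.3, 0], [0, 0, 0], 1.5], [[-0.34, 0.26, 0], [0, 0, 0], 1.5], [[-0.37, 0.23, 0], [0, 0, 0], 1.5], [[-0.38, 0.19, 0], [0, 0, 0], 1.5], [[-0.4, 0.15, 0], [0, 0, 0], 1.5], [[-0.42, 0.11, 0], [0, 0, 0], 1.5], [[-0.42, 0.07, 0], [0, 0, 0], 1.5], [[-0.43, 0.03, 0
[... 159 characters left out ...]
 1.5], [[-0.39, -0.19, 0], [0, 0, 0], 1.5], [[-0.37, -0.22, 0], [0, 0, 0], 1.5], [[-0.34, -0.26, 0], [0, 0, 0], 1.5], [[-0.32, -0.29, 0], [0, 0, 0], 1.5], [[-0.29, -0.32, 0], [0, 0, 0], 1.5], [[-0.25, -0.34, 0], [0, 0, 0], 1.5], [[-0.22, -0.37, 0], [0, 0, 0], 1.5], [[-0.18, -0.39, 0], [0, 0, 0], 1.5], [[-0.14, -0.41, 0], [0, 0, 0], 1.5], [[-0.1, -0.42, 0], [0, 0, 0], 1.5], [[-0.05, -0.42, 0], [0, 0, 0], 1.5], [[-0.01, -0.43, 0], [0, 0, 0], 1.5], [[0.02, -0.43, 0], [0, 0, 0], 1.5], [[0.08, -0.43, 0], [0, 0, 0], 1.5], [[0.11, -0.41, 0], [0, 0, 0], 1.5], [[0.16, -0.4, 0], [0, 0, 0], 1.5], [[0.19, -0.39, 0], [0, 0, 0], 1.5], [[0.23, -0.36, 0], [0, 0, 0], 1.5], [[0.27, -0.33, 0], [0, 0, 0], 1.5]]
```

{"method": "jog_arm", "body": {
  "deltas": [
    [[0.43,0.04,-0.1],[0,0,0],1.5],
    [[0.42,0.07,-0.1],[0,0,0],1.5],
    [[0.41,0.12,0],[0,0,0],1.5],
    [[0.4,0.16,0],[0,0,0],1.5]
  ]
}}

```text
time_s: 13.15
position: [0.5091, -0.2173, 0.1877]
ee_rot: [-3.139, 0.01, -0.052]
wrist_force: [-8.0, 0.7, 2.6]
width: 0.0189
grasp_force: 15.0
```

{"method": "jog_arm", "body": {
  "deltas": [
    [[0.38,0.2,0],[0,0,0],1.5],
    [[0.36,0.24,0],[0,0,0],1.5],
    [[0.34,0.27,0],[0,0,0],1.5]
  ]
}}

```text
time_s: 13.45
position: [0.52, -0.2237, 0.1877]
ee_rot: [-3.137, 0.01, -0.052]
wrist_force: [-6.7, 1.8, 2.8]
width: 0.0187
grasp_force: 15.0
```

{"method": "jog_arm", "body": {
  "deltas": [
    [[0.3,0.3,0],[0,0,0],1.5],
    [[0.28,0.33,0],[0,0,0],1.5],
    [[0.23,0.36,0],[0,0,0],1.5]
  ]
}}

```text
time_s: 13.75
position: [0.5283, -0.2327, 0.1877]
ee_rot: [-3.135, 0.009, -0.051]
wrist_force: [-6.2, 4.0, 2.5]
width: 0.0183
grasp_force: 15.0
```

{"method": "jog_arm", "body": {
  "deltas": [
    [[0.21,0.38,0],[0,0,0],1.5],
    [[0.16,0.4,0],[0,0,0],1.5],
    [[0.12,0.41,0],[0,0,0],1.5]
  ]
}}

```text
time_s: 14.05
position: [0.5336, -0.2436, 0.1876]
ee_rot: [-3.133, 0.008, -0.049]
wrist_force: [-5.0, 4.7, 3.1]
width: 0.0186
grasp_force: 15.0
```

```bash
cat >> st.py <<'E'
E
python3 -c "
from h import *
s=read_state();p=s['position'];F=s['wrist_force']
import subprocess;subprocess.run(['python3','st.py']+[str(v) for v in (p[0],p[1],F[0],F[1])])"
```

```text
theta 2.79 r 0.0419 tang 6.0 rad -3.4
```

{"method": "jog_arm", "body": {
  "deltas": [
    [[0.08,0.42,0],[0,0,0],1.5],
    [[0.04,0.43,0],[0,0,0],1.5],
    [[0,0.43,0],[0,0,0],1.5]
  ]
}}

```text
time_s: 14.35
position: [0.5355, -0.2555, 0.1877]
ee_rot: [-3.132, 0.006, -0.048]
wrist_force: [-2.3, 6.9, 3.1]
width: 0.0183
grasp_force: 15.0
```

{"method": "jog_arm", "body": {
  "deltas": [
    [[-0.05,0.43,0],[0,0,0],1.5],
    [[-0.09,0.42,0],[0,0,0],1.5],
    [[-0.13,0.41,0],[0,0,0],1.5]
  ]
}}

```text
time_s: 14.65
position: [0.534, -0.2672, 0.1877]
ee_rot: [-3.131, 0.003, -0.047]
wrist_force: [-0.0, 7.5, 1.9]
width: 0.0187
grasp_force: 15.0
```

```bash
echo 'from h import *
import subprocess
s=read_state();p=s["position"];F=s["wrist_force"]
subprocess.run(["python3","st.py"]+[str(v) for v in (p[0],p[1],F[0],F[1])])'>now.py; python3 now.py
```

```text
theta 3.36 r 0.0420 tang 7.2 rad -2.0
```

{"method": "jog_arm", "body": {
  "deltas": [
    [[-0.17,0.39,0],[0,0,0],1.5],
    [[-0.21,0.37,0],[0,0,0],1.5],
    [[-0.25,0.36,0],[0,0,0],1.5]
  ]
}}

```text
time_s: 14.95
position: [0.5292, -0.2783, 0.1878]
ee_rot: [-3.133, -0.001, -0.046]
wrist_force: [3.3, 6.1, -0.2]
width: 0.0186
grasp_force: 15.0
```

{"method": "jog_arm", "body": {
  "deltas": [
    [[-0.28,0.32,0],[0,0,0],1.5],
    [[-0.31,0.3,0],[0,0,0],1.5]
  ]
}}

```text
time_s: 15.15
position: [0.524, -0.2849, 0.1879]
ee_rot: [-3.135, -0.004, -0.046]
wrist_force: [6.0, 5.1, -2.4]
width: 0.0187
grasp_force: 15.0
```

```bash
python3 now.py
```

```text
theta 3.85 r 0.0420 tang 7.8 rad 0.8
```

{"method": "jog_arm", "body": {
  "deltas": [
    [[-0.34,0.26,0],[0,0,0],1.5],
    [[-0.37,0.23,0],[0,0,0],1.5]
  ]
}}

```text
time_s: 15.35
position: [0.5179, -0.2902, 0.188]
ee_rot: [-3.137, -0.006, -0.046]
wrist_force: [7.9, 2.2, -5.0]
width: 0.0185
grasp_force: 15.0
```

```bash
python3 now.py
```

```text
theta 4.04 r 0.0420 tang 7.7 rad 2.8
```

{"method": "jog_arm", "body": {
  "deltas": [
    [[-0.38,0.19,0.1],[0,0,0],1.5],
    [[-0.4,0.15,0.1],[0,0,0],1.5],
    [[-0.42,0.11,0],[0,0,0],1.5]
  ]
}}

```text
time_s: 15.65
position: [0.5074, -0.2958, 0.1878]
ee_rot: [-3.14, -0.011, -0.046]
wrist_force: [9.1, 1.7, -0.7]
width: 0.0183
grasp_force: 15.0
```

```bash
python3 now.py
```

```text
theta 4.32 r 0.0421 tang 9.1 rad 1.4
```

{"method": "jog_arm", "body": {
  "deltas": [
    [[-0.42,0.07,0],[0,0,0],1.5],
    [[-0.43,0.03,0],[0,0,0],1.5]
  ]
}}

```text
time_s: 15.85
position: [0.4994, -0.2978, 0.1879]
ee_rot: [3.14, -0.013, -0.046]
wrist_force: [10.9, -0.3, -2.2]
width: 0.0189
grasp_force: 15.0
```

```bash
python3 now.py
```

```text
theta 4.52 r 0.0422 tang 10.8 rad 1.8
```

The push has risen by about 4 N with a clear slope, which means firm pressing. I'll let it settle and check.

{"method": "jog_arm", "body": {
  "deltas": [
    [[0,0,0],[0,0,0],1.5],
    [[0,0,0],[0,0,0],1.5],
    [[0,0,0],[0,0,0],1.5],
    [[0,0,0],[0,0,0],1.5]
  ]
}}

```text
time_s: 16.25
position: [0.4985, -0.2979, 0.1879]
ee_rot: [3.14, -0.011, -0.047]
wrist_force: [8.4, -0.7, -0.7]
width: 0.0186
grasp_force: 15.0
```

```bash
python3 now.py
```

```text
theta 4.54 r 0.0422 tang 8.3 rad 1.7
```

{"method": "jog_arm", "body": {
  "deltas": [
    [[0.2,0,0],[0,0,0],1.5],
    [[0,0,0],[0,0,0],1.5],
    [[0,0,0],[0,0,0],4.5],
    [[0,0,0],[0,0,0],4.5],
    [[0,0,0],[0,0,0],4.5],
    [[0,0,0],[0,0,0],4.5],
    [[0,0,-2],[0,0,0],4.5],
    [[0,0,-4],[0,0,0],4.5],
    [[0,0,-4],[0,0,0],4.5],
    [[0,0,-2],[0,0,0],4.5],
    [[0,0,0],[0,0,0],4.5],
    [[0,0,0],[0,0,0],4.5]
  ]
}}

```text
time_s: 17.45
position: [0.4939, -0.2987, 0.3065]
ee_rot: [-3.141, 0.001, -0.051]
wrist_force: [-0.5, -0.5, -0.8]
width: 0.0454
grasp_force: 0.0
```

```bash
python3 - <<'E'
from h import *
f=grab("wrist");hsv=cv2.cvtColor(f["pixels"],cv2.COLOR_BGR2HSV);W=cloud(f)
red=((hsv[...,0]<8)|(hsv[...,0]>172))&(hsv[...,1]>130)&(hsv[...,2]>50)&(W[...,2]>.2)&(abs(W[...,0]-.49)<.06)&(abs(W[...,1]+.28)<.06)
q=W[red&(W[...,2]<.24)];print(len(q),(q.min(0)+q.max(0))/2,q.min(0),q.max(0))
cv2.imwrite("pics/w9.png",f["pixels"])
E
```

```text
236 [ 0.49892626 -0.29872184  0.22415887] [ 0.49063125 -0.30658277  0.21888645] [ 0.50722128 -0.29086091  0.22943129]
```

View pics/w9.png

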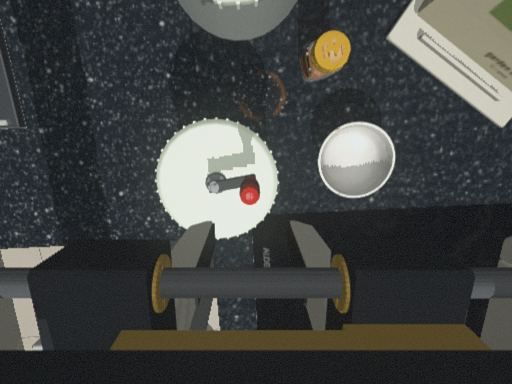

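The wrist view shows the grip standing upright at (249,195) on the wound crank, with the bowl and jar in place and the gripper clear.

```bash
python3 -c "
from h import *
print(job.hand_in())"
```

```text
the job is handed in; nothing more can be done
None
```

I handed the job in with the grip standing upright, the crank wound about 4.5 rad clockwise and the push up about 4 N (estimated 30 N on the bulbs). The gripper was clear, the bowl and jar were in place in the last view, and no verdict came back.

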